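# Load a dye bottle into the bottle carousel and index it one click

### The job

Put the loose dye bottle upright into the empty pocket at the loading place of the bottle carousel and push it firmly but gently home past its catch until it stands on the pocket's floor. Then let go of it and turn the carousel one click clockwise (seen from above), so that the bottle stands at the next place, leaving everything else on the table where it is.

Things in the scene. Friction and masses are not known exactly. Their poses are not given: they have to be found in the camera images.
- bottle: The only dye bottle standing loose on the table: round body 26 mm in diameter and 50 mm high, above it a narrower screw cap (16 mm) and a cone nozzle, 73 mm high in all, about 30 g. Origin at the centre of its underside, z up along its axis. Grip the body.
- carousel: Fixed base of the bottle carousel: round grey foot 208 mm in diameter, 10 mm high, its wheel turning on top about the vertical axis. Origin on the wheel's axis at table height; -x points to the loading place, y along the circle there. Pressing the bottle against the carousel with more than 25 N is too much. Three of its six pockets hold bottles that stay.
- loading_place (a point): Fixed point by the double pointer on the foot's rim: 65 mm from the axis on the carousel's -x side, 24 mm up (pocket floor). The empty pocket there stands up to 15 mm to one side or the other along the circle (not in radius): find it by feel or sight. In its wall, towards the next place, 9 mm over the floor, sits a sprung ball; pushing the bottle past it takes 2 to 8 N.
- next_place (a point): Next place, marked by the single pointer on the foot's rim: fixed point 60 degrees clockwise (seen from above) of the loading place on the same circle and at the same height. Does not move with the wheel.
- knob (a point): Centre of the wheel's round black fluted knob on the axis, 98 mm above the table: 32 mm in diameter, 24 mm high (86 to 110 mm above the table), on a post 16 mm thick. The bottles round it reach up to 100 mm above the table, their inner sides 52 mm from the axis.
- jar: Bystander: small powder jar with white lid, 42 mm in diameter, 34 mm high, loose. Origin at the centre of its underside.
- rose: Bystander: rose-shaped soap, 46 mm wide, 21 mm high, loose. Origin at the centre of its underside.
- star: Bystander: star-shaped soap, 50 mm wide, 17 mm high, loose. Origin at the centre of its underside.
- peony: Bystander: peony-shaped soap, 54 mm wide, 18 mm high, loose. Origin at the centre of its underside.
- wheel_axis (a point): Point on the wheel's axis, on the white deck (176 mm in diameter), 22 mm above the table. The deck carries six white square socket blocks, 40 x 40 mm, tops 42 mm above the table, one every 60 degrees, pocket centres 65 mm from the axis. A pocket is a round hole 28 mm in diameter with a 1.5 mm chamfer at the mouth, 18 mm deep, floor 24 mm above the table.
- plunger_housing (a point): Top of the black block at the back of the foot, with the sprung plunger that makes the clicks, one per pocket. The clicks are loose: the wheel turns almost freely up to 0.24 rad either side of a click; beyond that the plunger resists with 0.1 to 0.15 N m until half way to the next click, then draws the wheel on.

How it is judged:
On the way, in this order (a step that is already met when the one before it is completed fails the run):
1. the bottle stands fully home in the pocket at the loading place, let go (horizontal distance between bottle and loading_place below 0.02 m and z of bottle in the frame of loading_place between -0.0014 and 0.003 m and angle between bottle's own z axis and vertical below 0.1 rad and contact force between the fingers and bottle below 0.1 N), for 0.2 s.
2. the carousel is turned one click clockwise: the bottle, still home, is at the next place (horizontal distance between bottle and next_place below 0.02 m and z of bottle in the frame of next_place between -0.0014 and 0.003 m), for 0.2 s.
At the end, for the whole second after the job is handed in: The bottle stands upright (within 0.1 rad) and at rest, fully home in its pocket (within 3 mm of the pocket floor), within 20 mm of the next place: the wheel rests in that click (all of step 2 and angle between bottle's own z axis and vertical below 0.1 rad and linear speed of bottle below 0.02 m/s); the robot touches nothing.
It fails at once if the bottle is pressed against the carousel with more than 25 N (contact force between bottle and carousel above 25 N).
It fails at once if a bystander (jar or soap) is moved by more than 20 mm (distance of any of jar, rose, star, peony from where it was at the start of the episode above 0.02 m).
It also fails if it takes over 72 s, if anything falls off the work surface, if the arm or the gripper's body presses on something with over 40 N, if the wrist force passes 120 N, or if a joint passes its speed limit or range.

### The arm

A 6-joint arm with a two-finger parallel gripper is mounted at the origin on a cart in front of the work surface, level with it; the furniture and walls round the work are solid. World frame = base frame: x ahead of the robot, y to its left, z up, the work surface at z = 0. Lengths are in m, angles in rad, forces in N, time in s.
With the tool pointing down it reaches from about 0.35 to 0.85 m from the base axis. Payload 8.1 kg.
Tool frame: the origin (TCP) lies at the very end of the fingers, on their centre line; the grasp point (between the pads) lies 19 mm behind it; z points along the fingers, y is the line along which they close (so a half turn about z gives the same grasp; the last joint's range is limited). The gripper opens to 93 mm and grips with 3 to 60 N. Pads are 15 mm wide; open, the fingers measure 128 mm over their backs; the gripper's body (75 mm by 188 mm) begins 65 mm behind the grasp point.
Start: joints at [1.185, 0.13, 1.488, -0, 1.523, -0.085], TCP at [0.178, 0.573, 0.219] pointing down, gripper open.
Joint ranges: [-2.96, 2.96], [-0.89, 2.26], [0.02, 2.5], [-1.34, 4.48], [0, 2.73], [-2.66, 2.66]. Speed limits (rad/s): [2.39, 2.39, 2.79, 3.14, 3.14, 3.14].

### API

Orientations are given as a unit quaternion [x, y, z, w].
In Python, from rig import r gives the robot as it stands.
- The arm moves only by the shell command python3 -m jog 'ROWS' [FORCE]. ROWS is JSON, one flat list of numbers, 7 for each row, row after row: the shift along the world's x, y, z in cm, then the turn, a rotation vector about the world's x, y, z in degrees, then the closure in counts, from 0 (fully open) to 255 (shut). A call has 1 to 12 rows; each row shifts and turns the commanded pose from where the row before left it; what a row does not reach is not made up. A row lasts 1/8 s, in which the tool goes at most 62.5 mm and 10.7 degrees, less where a joint would pass 70% of its speed; a pose out of reach is approached as far as the arm can. A call is refused whole if a number of a shift passes 6.25 or a number of a turn 10.7, either way. A call with a gripper value outside its range is refused whole. The fingers move at their own pace and stop on an object; FORCE is the grip in N (left out, the last holds). Time passes only in rows, so rows that do not move let the fingers close. It gives the time, the measured TCP pose, the force, the opening and the grip force at its end, in the units of the state.
- r.observe(): the state, without advancing time (a new reading comes with each control period).
- r.read_camera(name): name is "scene" or "top" or "wrist"; returns the picture (384x512x3 uint8, red, green, blue); there is no depth.
- r.camera_model(name): a dict with "fx", "fy", "cx", "cy" (pixels), "R" (3x3) and "t" (3): a world point X has camera coordinates R X + t; the wrist camera has in their place "hand_eye" (4x4, takes a point from camera to tool coordinates, whose origin is the TCP and whose axes are the flange's). Camera axes: x right, y down, z forward; pixel columns grow to the right and rows downward; lengths in m; the calibration is good to about 2 mm. A picture is of the moment at which its call begins: read the wrist's pose just before it. camera_model takes no time and is no camera call.
- r.hand_in(): hands the job in; it is judged then, once.
The state is a dict: "t": time; "qpos": joint angles; "dq": joint speeds; "tau": joint torques, N m; "position": TCP position; "tool_rot": TCP orientation; "wrist_force": force on the tool from outside, world axes, zero at the start; "ft_torque": the same for the moment, N m; "gripper_width": opening from 0.0 (shut) to 1.0 (fully open); "gripper_force": force on a finger pad.
Only numpy, scipy, OpenCV 4.12 (cv2) and the standard library are available. Lean on these libraries where they do the work, as an engineer would, in place of code of your own. Each camera call takes 0.05 s, during which the arm holds its last target. There are 200 camera calls.

## Working session

There is one attempt and no reset: what is moved stays moved. The work goes in short steps, Python scripts to look and compute and a shell command to move; the robot and the scene stay as the last step left them, time stands still between calls to the robot, and variables do not carry over. Pictures are saved under pics/ and viewed, at most 10 in all, crops included, and the job is handed in when it is done.

```bash
mkdir -p pics; ls
python3 - <<'E'
from rig import r
import cv2,json
s=r.observe();print(s)
for n in("scene","top"):
    im=r.read_camera(n);cv2.imwrite(f"pics/{n}0.png",im[:,:,::-1])
    m=r.camera_model(n);print(n,m)
print(r.camera_model("wrist"))
E
```

```text
pics
{'t': 0.0, 'qpos': array([ 1.18459896e+00,  1.31108983e-01,  1.48928340e+00, -1.47713189e-05,
        1.52298251e+00, -8.53862225e-02]), 'dq': array([ 7.62241357e-04, -3.51102346e-04, -1.63265195e-04, -4.36596251e-05,
        1.96698027e-03, -1.65421498e-03]), 'tau': array([ 9.73229871e-04, -5.59833598e+01, -4.91773081e+01,  7.66668445e-02,
        3.50260839e-02, -1.80628376e-04]), 'position': array([0.17754022, 0.57254171, 0.21761635]), 'tool_rot': array([ 1.49838724e-01,  9.88710050e-01, -8.68182661e-04, -2.01003644e-04]), 'wrist_force': array([ 0.22641004,  0.02754262, -0.36639732]), 'ft_torque': array([-0.01942623,  0.00289546,  0.02290877]), 'gripper_force': 0.0, 'gripper_width': 0.9994192203385608}
scene {'fx': 400.43905309367375, 'fy': 400.43905309367375, 'cx': 257.03708118895935, 'cy': 190.74973241820024, 'R': array([[-0.8807512 , -0.47288811,  0.0255766 ],
       [-0.23398875,  0.38757708, -0.89164638],
       [ 0.41173607, -0.79130325, -0.45200948]]), 't': array([0.60564137, 0.08758723, 1.12558384])}
top {'fx': 406.83453924556056, 'fy': 406.83453924556056, 'cx': 257.82887346386696, 'cy': 192.0130976640255, 'R': array([[-0.00566889, -0.99997087,  0.00511052],
       [-0.99877157,  0.00541037, -0.04925528],
       [ 0.0492262 , -0.00538346, -0.99877315]]), 't': array([0.25867784, 0.53710677, 1.16039552])}
{'fx': 342.7836818398331, 'fy': 342.7836818398331, 'cx': 253.4351918737894, 'cy': 195.71836171064388, 'hand_eye': array([[ 4.14759938e-04, -9.63604355e-01, -2.67332145e-01,
         7.43704045e-02],
       [ 9.99999893e-01,  4.54374000e-04, -8.63228417e-05,
         4.56911086e-05],
       [ 2.04649842e-04, -2.67332081e-01,  9.63604440e-01,
        -1.64956712e-01],
       [ 0.00000000e+00,  0.00000000e+00,  0.00000000e+00,
         1.00000000e+00]])}
```

View pics/scene0.png

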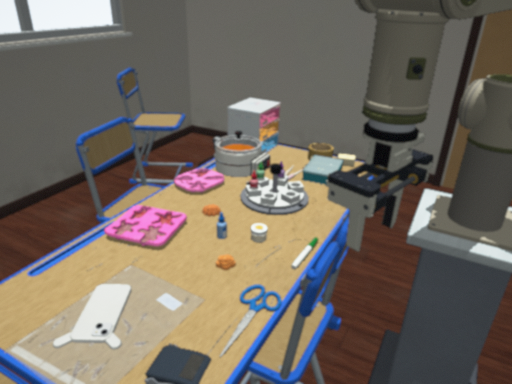

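View pics/top0.png

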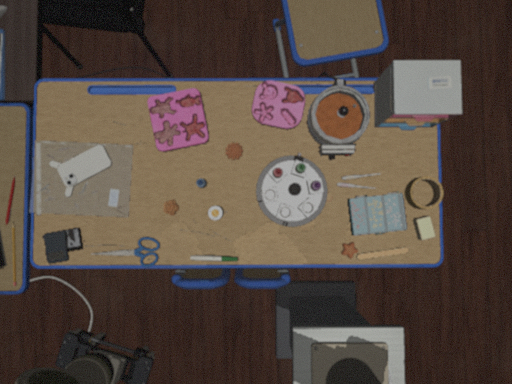

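The scene view shows the blue bottle at about (222,226), the jar beside it at (259,231) and the carousel at (275,193). In the top view the bottle is at (202,183), the jar at (215,213), the soaps at (172,207), (234,151) and (349,249), and the carousel centre at (293,190).

```bash
cat > h.py <<'E'
import numpy as np,cv2
from rig import r
from scipy.spatial.transform import Rotation as Ro
def ray(n,uv,z,pose=None):
    m=r.camera_model(n)
    d=np.array([(uv[0]-m['cx'])/m['fx'],(uv[1]-m['cy'])/m['fy'],1.])
    if n=='wrist':
        H=m['hand_eye'];R=Ro.from_quat(pose[1]).as_matrix()
        o=R@H[:3,3]+pose[0];d=R@H[:3,:3]@d
    else:
        o=-m['R'].T@m['t'];d=m['R'].T@d
    return o+d*(z-o[2])/d[2]
def proj(n,X,pose=None):
    m=r.camera_model(n)
    if n=='wrist':
        H=m['hand_eye'];R=Ro.from_quat(pose[1]).as_matrix()
        c=H[:3,:3].T@(R.T@(np.asarray(X)-pose[0])-H[:3,3])
    else: c=m['R']@X+m['t']
    return np.array([m['fx']*c[0]/c[2]+m['cx'],m['fy']*c[1]/c[2]+m['cy']])
E
python3 - <<'E'
from h import *
im=cv2.imread('pics/top0.png')
c=im[140:240,190:345];cv2.imwrite('pics/topc.png',cv2.resize(c,None,fx=5,fy=5,interpolation=cv2.INTER_CUBIC))
hsv=cv2.cvtColor(im,cv2.COLOR_BGR2HSV)
m=cv2.inRange(hsv,(95,60,20),(130,255,255));m[:160]=0;m[215:]=0;m[:,:190]=0;m[:,215:]=0
ys,xs=np.nonzero(m);print('bottle px',xs.mean(),ys.mean(),len(xs),ray('top',(xs.mean(),ys.mean()),.05))
for n,p,z in(('jar',(215,213),.034),('star',(172,207),.01),('peony',(234,151),.01),('rose',(349,249),.01),('car',(292,190),.01),('knob',(294.5,188.5),.11)):print(n,ray('top',p,z).round(3))
E
```

```text
bottle px 199.8181818181818 182.4848484848485 33 [0.56420235 0.41772717 0.05      ]
jar [0.479 0.377 0.034]
star [0.497 0.503 0.01 ]
peony [0.658 0.324 0.01 ]
rose [ 0.373 -0.005  0.01 ]
car [0.544 0.157 0.01 ]
knob [0.543 0.159 0.11 ]
```

View pics/topc.png

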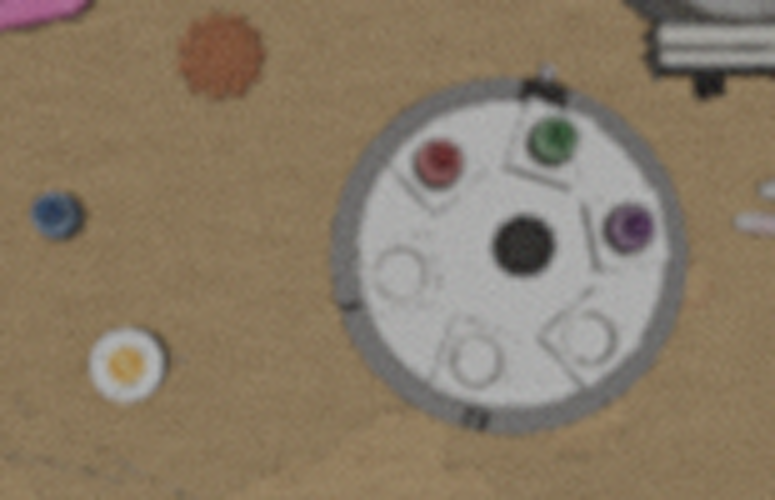

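The crop (×5) shows the loose bottle at (57,215) and the knob at (523,246). The double pointer is at (475,418) on the −x side with the empty pocket near it at (477,360). The single pointer is at (347,303), and both neighbouring pockets are empty. I'll move over the bottle and look from close by.

```bash
python3 -m jog '[4.8,-1.95,0,0,0,5.5,0, 4.8,-1.95,0,0,0,0,0, 4.8,-1.95,0,0,0,0,0, 4.8,-1.95,0,0,0,0,0, 4.8,-1.95,0,0,0,0,0, 4.8,-1.95,0,0,0,0,0, 4.8,-1.95,0,0,0,0,0, 4.8,-1.95,0,0,0,0,0, 0,0,0,0,0,0,0,0,0,0,0,0,0,0]' 15
python3 - <<'E'
from h import *
f=lambda u,v:((u+.5)/5-.5+190,(v+.5)/5-.5+140)
for n,p,z in(('bottle',(57,215),.05),('foot',(509,255),.01),('knob',(523,246),.11),('dbl',(475,418),.01),('sgl',(347,303),.01),('pocket',(477,360),.042),('pL',(400,275),.042),('pR',(590,338),.042)):print(n,ray('top',f(*p),z).round(4))
s=r.observe();im=r.read_camera('wrist');cv2.imwrite('pics/w1.png',im[:,:,::-1])
print(s['position'],s['tool_rot'])
E
```

```text
t: 1.35
position: [0.5613, 0.417, 0.2178]
tool_rot: [0.102, 0.995, -0.0, -0.001]
wrist_force: [-1.3, 0.5, 0.3]
gripper_width: 1.003
gripper_force: 0.0
bottle [0.5639 0.4144 0.05  ]
foot [0.5422 0.1586 0.01  ]
knob [0.5417 0.1599 0.11  ]
dbl [0.4483 0.1791 0.01  ]
sgl [0.515  0.2524 0.01  ]
pocket [0.4817 0.18   0.042 ]
pL [0.5296 0.2228 0.042 ]
pR [0.4936 0.1164 0.042 ]
[0.56130976 0.4169619  0.21779221] [ 1.02467396e-01  9.94736056e-01 -2.82409240e-04 -7.29610504e-04]
```

View pics/w1.png

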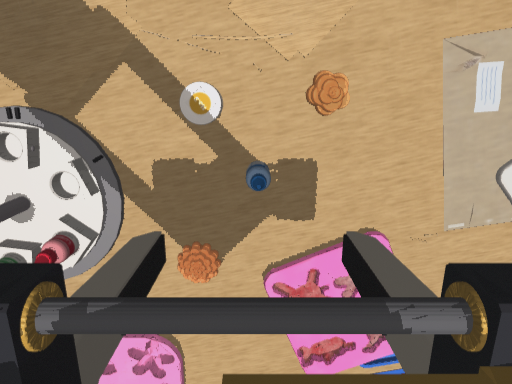

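The wrist view shows the bottle at about (258,178), the jar at (200,102), and the carousel on the left with its pockets at (10,148) and (66,183). The double pointer is at (13,113) and the single one at (98,158).

Run:
```python
from h import *
im=cv2.imread('pics/w1.png');P=(np.array([0.56130976,0.4169619,0.21779221]),np.array([1.02467396e-01,9.94736056e-01,-2.82409240e-04,-7.29610504e-04]))
hsv=cv2.cvtColor(im,cv2.COLOR_BGR2HSV)
m=cv2.inRange(hsv,(95,80,20),(130,255,255));m[:150]=0;m[210:]=0;m[:,:230]=0;m[:,290:]=0
x,y,w,h=cv2.boundingRect(m);print('blue box',x,y,w,h)
for z in(0,.05,.073):print(z,proj('wrist',[.5639,.4144,z],P).round(1))
# body shoulder circle: top of box = far edge of body? print mid column ray
for z in(0,.02,.05):print('mid col',z,ray('wrist',(x+w/2-.5,y+h/2-.5),z,P).round(4))
hh=[('p',(66,183),.042),('dbl',(13,113),.01),('sgl',(98,158),.01),('pload',(10,148),.042),]
for n,p,z in hh:print(n,ray('wrist',p,z,P).round(4))
```

```text
blue box 247 164 20 27
0 [251.8 171.6]
0.05 [251.5 181.5]
0.073 [251.4 187.1]
mid col 0 [0.5711 0.4184 0.    ]
mid col 0.02 [0.5668 0.4191 0.02  ]
mid col 0.05 [0.5604 0.4202 0.05  ]
p [0.5287 0.2281 0.042 ]
dbl [0.4488 0.1803 0.01  ]
sgl [0.5128 0.253  0.01  ]
pload [0.4834 0.1859 0.042 ]
```

```bash
python3 -m jog '[0.1,0.1,-5,0,0,0,0, 0.1,0.1,-5,0,0,0,0, 0,0,0,0,0,0,0]'
python3 - <<'E'
from h import *
s=r.observe();P=(s['position'],s['tool_rot']);im=r.read_camera('wrist')[:,:,::-1]
print(P)
c=im[60:330,130:400];cv2.imwrite('pics/w2.png',cv2.resize(c,None,fx=2.2,fy=2.2,interpolation=cv2.INTER_CUBIC));cv2.imwrite('pics/w2f.png',im)
for xy in((.564,.4144),(.564,.419)):
  print([proj('wrist',[xy[0]+dx,xy[1]+dy,z],P).round(0).tolist() for dx,dy,z in((-.013,0,0),(0,.013,.05),(0,-.013,.05),(0,0,.073))])
E
```

```text
t: 1.78
position: [0.5591, 0.418, 0.1131]
tool_rot: [0.101, 0.995, -0.003, -0.004]
wrist_force: [0.0, -1.0, 0.0]
gripper_width: 1.0
gripper_force: 0.0
(array([0.55913116, 0.41801601, 0.11305891]), array([ 0.10126762,  0.99484613, -0.00308171, -0.00406925]))
[[248.0, 185.0], [268.0, 216.0], [232.0, 223.0], [250.0, 231.0]]
[[254.0, 184.0], [275.0, 214.0], [239.0, 221.0], [257.0, 230.0]]
```

View pics/w2.png

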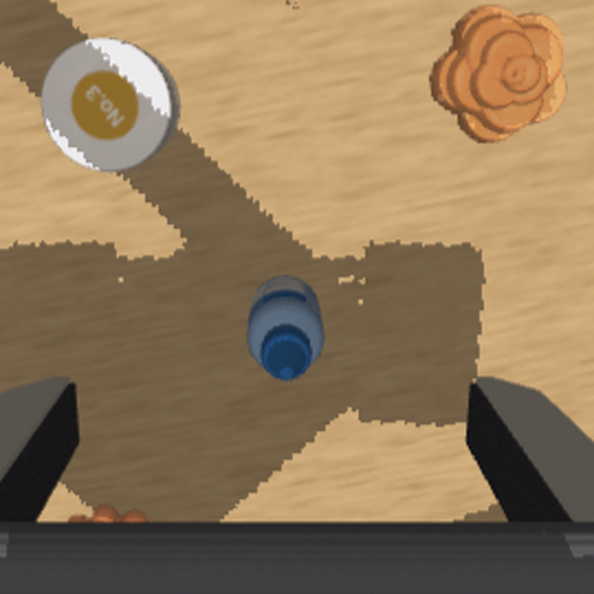

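The crop shows the bottle's body centred on column 260 with its tip at (260,230) and its front base edge at row 185. That puts it at x≈0.564, y≈0.421.

```bash
python3 -m jog '[0.1,0.3,-2,0,0,0,0, 0,0,-3,0,0,0,0, 0,0,-2.5,0,0,0,0, 0,0,-1.5,0,0,0,0, 0,0,-0.5,0,0,0,0, 0,0,0,0,0,0,0, 0,0,0,0,0,0,0]'
```

```text
t: 2.7
position: [0.5656, 0.4226, 0.0252]
tool_rot: [0.102, 0.995, 0.001, 0.001]
wrist_force: [0.0, -0.1, 0.7]
gripper_width: 0.995
gripper_force: 0.0
```

```bash
python3 -m jog '[-0.1,0,-0.2,0,0,0,100, 0,0,0,0,0,0,180, 0,0,0,0,0,0,255, 0,0,0,0,0,0,255, 0,0,0,0,0,0,255, 0,0,0,0,0,0,255, 0,0,0,0,0,0,255, 0,0,0,0,0,0,255]' 15
```

```text
t: 3.7
position: [0.5637, 0.4221, 0.0216]
tool_rot: [0.102, 0.995, 0.0, -0.0]
wrist_force: [0.1, 1.0, -1.4]
gripper_width: 0.277
gripper_force: 15.0
```

```bash
python3 -m jog '[0,0,3,0,0,0,255, 0,0,4.5,0,0,0,255, 0,0,4.5,0,0,0,255, -1.6,-3.8,0,0,0,0,255, -1.6,-3.8,0,0,0,0,255, -1.6,-3.8,0,0,0,0,255, -1.6,-3.8,0,0,0,0,255, 0,0,0,0,0,0,255, 0,0,0,0,0,0,255, 0,0,0,0,0,0,255, 0,0,0,0,0,0,255]'
python3 - <<'E'
from h import *
s=r.observe();P=(s['position'],s['tool_rot']);im=r.read_camera('wrist')[:,:,::-1]
np.savez('p3.npz',p=P[0],q=P[1]);print(P,s['gripper_width'])
cv2.imwrite('pics/w3f.png',im);cv2.imwrite('pics/w3.png',cv2.resize(im,None,fx=1.56,fy=1.56,interpolation=cv2.INTER_CUBIC))
E
```

```text
t: 5.08
position: [0.4999, 0.2708, 0.1416]
tool_rot: [0.102, 0.995, 0.0, -0.0]
wrist_force: [-0.1, -0.4, 0.6]
gripper_width: 0.273
gripper_force: 15.0
(array([0.49994029, 0.27081011, 0.14160072]), array([ 1.01802955e-01,  9.94804582e-01,  5.19075515e-05, -1.28527527e-05])) 0.27327908192931955
```

View pics/w3.png

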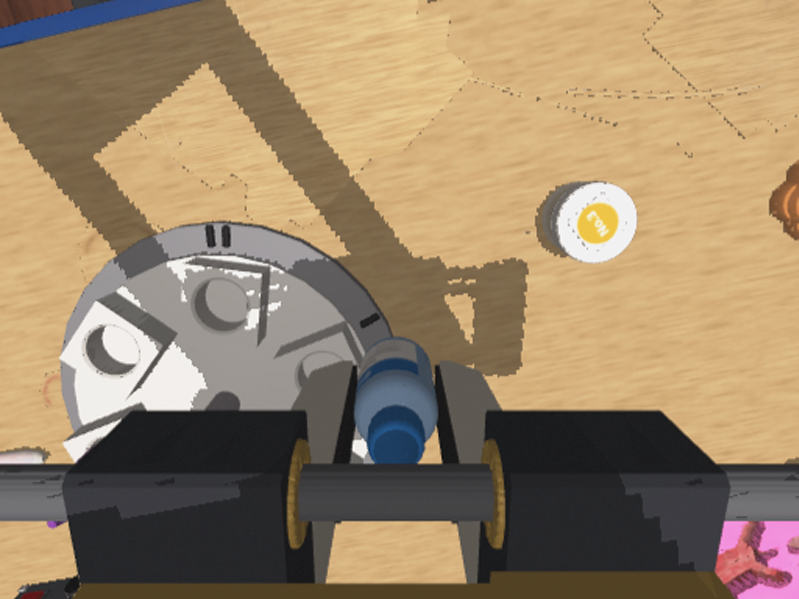

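The view shows the loading pocket's mouth at about (220,305), double pointer at (218,236), single pointer at (369,321), and the bottle upright between the fingers at (397,400), all in ×1.56 pixels.

Run:
```python
from h import *
d=np.load('p3.npz');P=(d['p'],d['q']);k=1.56
for n,p,z in(('pocket',(220,305),.042),('pR',(112,349),.042),('dbl',(218,236),.01),('sgl',(369,321),.01)):print(n,ray('wrist',np.array(p)/k,z,P).round(4))
im=cv2.imread('pics/w3f.png');c=im[160:232,110:182];cv2.imwrite('pics/w3c.png',cv2.resize(c,None,fx=8,fy=8,interpolation=cv2.INTER_CUBIC))
b=P[0]-[0,0,.0216]
print(proj('wrist',b+[-.013,0,0],P)*k,proj('wrist',b+[0,0,.073],P)*k)
```

```text
pocket [0.4806 0.1829 0.042 ]
pR [0.4922 0.1205 0.042 ]
dbl [0.4486 0.1808 0.01  ]
sgl [0.5138 0.2524 0.01  ]
[388.02322174 331.26732072] [395.05095598 476.12834175]
```

View pics/w3c.png

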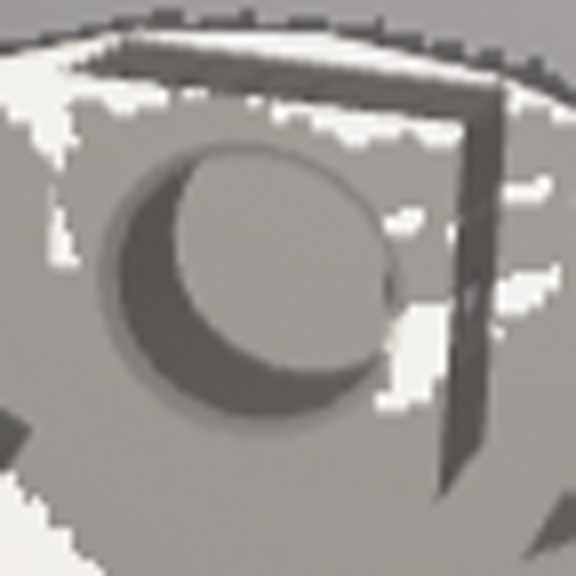

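Run:
```python
from h import *
d=np.load('p3.npz');P=(d['p'],d['q'])
im=cv2.imread('pics/w3f.png')
print([(i,im[i,254].tolist()) for i in range(208,300,2)])
b=P[0]-[0,0,.0216]
R=Ro.from_quat(P[1]).as_matrix();f=R[:,0]
for n,o,z in(('base front',.013,0),('shoulder front',.013,.05),('cap base front',.008,.05),('cap front top',.008,.062),('cap back top',-.008,.062),('tip',0,.073)):print(n,proj('wrist',b+f*o+[0,0,z],P).round(1))
a=cv2.imread('pics/w2.png')
print([(i,a[i,286].tolist()) for i in range(270,390,4)])
```

```text
[(208, [74, 103, 123]), (210, [76, 103, 123]), (212, [77, 105, 124]), (214, [76, 105, 125]), (216, [85, 80, 76]), (218, [95, 96, 100]), (220, [94, 97, 100]), (222, [90, 93, 96]), (224, [89, 92, 96]), (226, [99, 102, 105]), (228, [98, 100, 101]), (230, [82, 57, 33]), (232, [80, 53, 26]), (234, [80, 51, 25]), (236, [81, 56, 32]), (238, [87, 74, 64]), (240, [97, 82, 70]), (242, [106, 90, 77]), (244, [115, 98, 82]), (246, [126, 107, 90]), (248, [134, 113, 96]), (250, [138, 116, 98]), (252, [137, 115, 98]), (254, [137, 117, 98]), (256, [137, 116, 98]), (258, [138, 116, 98]), (260, [87, 61, 39]), (262, [81, 52, 25]), (264, [82, 53, 26]), (266, [83, 53, 27]), (268, [87, 56, 28]), (270, [104, 65, 30]), (272, [123, 77, 34]), (274, [135, 85, 37]), (276, [99, 62, 28]), (278, [95, 60, 29]), (280, [96, 61, 29]), (282, [96, 61, 29]), (284, [95, 61, 29]), (286, [95, 60, 28]), (288, [95, 61, 28]), (290, [95, 61, 28]), (292, [95, 61, 26]), (294, [97, 61, 29]), (296, [96, 61, 29]), (298, [44, 43, 43])]
base front [253.3 211.9]
shoulder front [253.3 248.1]
cap base front [253.3 258.7]
cap front top [253.3 272. ]
cap back top [253.3 306.9]
tip [253.2 305.2]
[(270, [69, 95, 115]), (274, [70, 91, 107]), (278, [88, 88, 90]), (282, [85, 88, 92]), (286, [90, 95, 99]), (290, [82, 67, 56]), (294, [74, 46, 20]), (298, [82, 69, 59]), (302, [96, 81, 70]), (306, [110, 93, 78]), (310, [118, 100, 85]), (314, [127, 107, 90]), (318, [128, 107, 90]), (322, [125, 106, 88]), (326, [79, 54, 31]), (330, [75, 50, 24]), (334, [97, 62, 29]), (338, [125, 78, 35]), (342, [90, 56, 25]), (346, [89, 57, 27]), (350, [89, 56, 26]), (354, [89, 57, 26]), (358, [90, 58, 27]), (362, [89, 57, 25]), (366, [91, 59, 28]), (370, [125, 78, 34]), (374, [120, 75, 34]), (378, [122, 73, 28]), (382, [73, 92, 112]), (386, [66, 93, 112])]
```

```bash
python3 -m jog '[-1,-4.4,0,0,0,0,255, -1,-4.4,0,0,0,0,255, 0,0,0,0,0,0,255, 0,0,-3.5,0,0,0,255, 0,0,-2.5,0,0,0,255, 0,0,-0.8,0,0,0,255, 0,0,0,0,0,0,255, 0,0,0,0,0,0,255, 0,0,0,0,0,0,255]'
```

```text
t: 6.25
position: [0.4806, 0.1824, 0.0748]
tool_rot: [0.102, 0.995, 0.0, 0.001]
wrist_force: [-0.1, -0.1, -0.5]
gripper_width: 0.273
gripper_force: 15.0
```

```bash
python3 -m jog '[0,0,-0.5,0,0,0,255, 0,0,-0.4,0,0,0,255, 0,0,-0.2,0,0,0,255, 0,0,-0.2,0,0,0,255, 0,0,0,0,0,0,255, 0,0,0,0,0,0,255]'
```

```text
t: 7.0
position: [0.4798, 0.1821, 0.0607]
tool_rot: [0.102, 0.995, -0.0, 0.0]
wrist_force: [-0.1, 0.5, 0.3]
gripper_width: 0.275
gripper_force: 15.0
```

```bash
python3 -m jog '[0,0,-0.3,0,0,0,255, 0,0,-0.2,0,0,0,255, 0,0,-0.2,0,0,0,255, 0,0,0,0,0,0,255, 0,0,0,0,0,0,255]'
```

```text
t: 7.62
position: [0.4798, 0.182, 0.0535]
tool_rot: [0.102, 0.995, -0.0, 0.0]
wrist_force: [1.4, -0.1, -1.0]
gripper_width: 0.274
gripper_force: 15.0
```

```bash
python3 -m jog '[0,0,-0.2,0,0,0,255, 0,0,-0.1,0,0,0,255, 0,0,-0.1,0,0,0,255, 0,0,0,0,0,0,255]'; python3 -m jog '[0,0,-0.1,0,0,0,255, 0,0,-0.1,0,0,0,255, 0,0,0,0,0,0,255]'
```

```text
t: 8.12
position: [0.4798, 0.1821, 0.0496]
tool_rot: [0.102, 0.995, -0.0, 0.0]
wrist_force: [0.2, -0.2, 1.3]
gripper_width: 0.273
gripper_force: 15.0
t: 8.5
position: [0.4797, 0.182, 0.0475]
tool_rot: [0.102, 0.995, -0.0, -0.0]
wrist_force: [1.8, -0.2, 1.5]
gripper_width: 0.276
gripper_force: 15.0
```

```bash
python3 -m jog '[0,0,-0.1,0,0,0,255, 0,0,0,0,0,0,255]'; python3 -m jog '[0,0,-0.1,0,0,0,255, 0,0,0,0,0,0,255]';python3 -m jog '[0,0,-0.05,0,0,0,255, 0,0,0,0,0,0,255]'
```

```text
t: 8.75
position: [0.4797, 0.182, 0.0465]
tool_rot: [0.102, 0.995, -0.0, -0.0]
wrist_force: [-0.2, 0.3, 0.7]
gripper_width: 0.278
gripper_force: 15.0
t: 9.0
position: [0.4797, 0.1821, 0.0455]
tool_rot: [0.102, 0.995, -0.0, -0.0]
wrist_force: [1.0, -0.6, 0.9]
gripper_width: 0.278
gripper_force: 15.0
t: 9.25
position: [0.4799, 0.1822, 0.0454]
tool_rot: [0.102, 0.995, 0.0, 0.0]
wrist_force: [-0.5, -0.7, 4.6]
gripper_width: 0.279
gripper_force: 15.0
```

```bash
python3 -m jog '[0,0,-0.05,0,0,0,255, 0,0,0,0,0,0,255]'; python3 -m jog '[0,0,-0.05,0,0,0,255, 0,0,0,0,0,0,255]'
```

```text
t: 9.5
position: [0.48, 0.1824, 0.0454]
tool_rot: [0.102, 0.995, 0.0, 0.0]
wrist_force: [-2.3, 0.3, 8.6]
gripper_width: 0.273
gripper_force: 15.0
t: 9.75
position: [0.4802, 0.1826, 0.0453]
tool_rot: [0.102, 0.995, 0.0, 0.0]
wrist_force: [-3.1, -0.1, 12.1]
gripper_width: 0.272
gripper_force: 15.0
```

```bash
python3 -m jog '[0,0,0.1,0,0,0,255, 0,0,0,0,0,0,150, 0,0,0,0,0,0,110, 0,0,0,0,0,0,110, 0,0,0,0,0,0,110, 0,0,3,0,0,0,110, 0,0,4,0,0,0,110, 0,0,4,0,0,0,110, 0,4,1,0,0,0,110, 0,4,0,0,0,0,110, 0,0,0,0,0,0,110, 0,0,0,0,0,0,110]'
python3 - <<'E'
from h import *
s=r.observe();P=(s['position'],s['tool_rot']);im=r.read_camera('wrist')[:,:,::-1]
np.savez('p4.npz',p=P[0],q=P[1]);print(P,s['gripper_width'])
cv2.imwrite('pics/w4f.png',im);cv2.imwrite('pics/w4.png',cv2.resize(im,None,fx=1.56,fy=1.56,interpolation=cv2.INTER_CUBIC))
for z in(.024,.074,.097):print(z,proj('wrist',[.4802,.1826,z],P)*1.56)
E
```

```text
t: 11.25
position: [0.4795, 0.2617, 0.1647]
tool_rot: [0.102, 0.995, -0.0, -0.0]
wrist_force: [0.2, -0.9, 0.2]
gripper_width: 0.568
gripper_force: 0.0
(array([0.47947903, 0.26167434, 0.1646936 ]), array([ 1.01921152e-01,  9.94792341e-01, -4.20580767e-04, -3.15321840e-04])) 0.5681591432022786
0.024 [265.93602913 315.55956123]
0.074 [242.79152159 343.72455789]
0.097 [229.13226561 360.34676937]
```

View pics/w4.png

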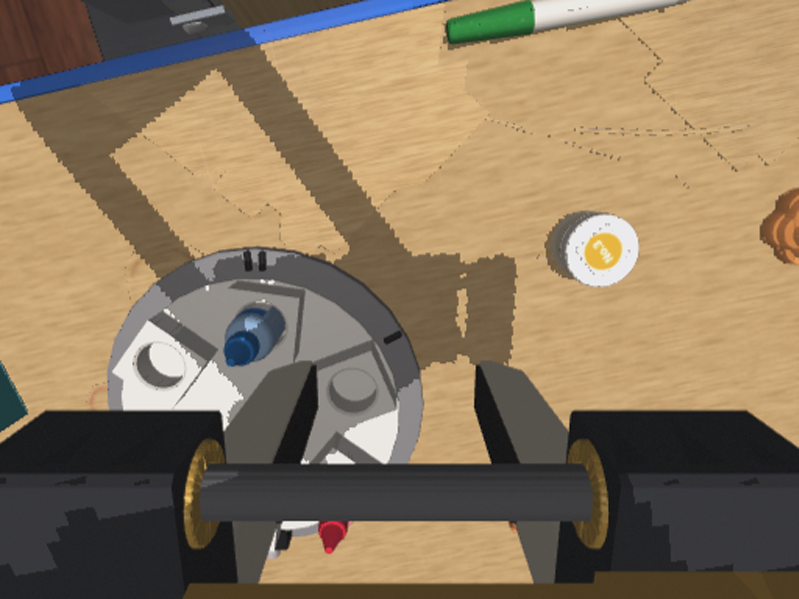

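The bottle stands upright in the loading pocket with its tip at (230,357). The projection of a fully home bottle gives (229,360), so it is home. Next I'll move above the knob.

```bash
python3 -m jog '[1.6,-2.5,0,0,0,0,110, 1.6,-2.6,0,0,0,0,110, 1.6,-2.6,0,0,0,0,110, 1.5,-2.5,0,0,0,0,110, 0,0,0,0,0,0,110, 0,0,0,0,0,0,110, 0,0,0,0,0,0,110]'
python3 - <<'E'
from h import *
s=r.observe();P=(s['position'],s['tool_rot']);im=r.read_camera('wrist')[:,:,::-1]
np.savez('p5.npz',p=P[0],q=P[1]);print(P,s['qpos'])
cv2.imwrite('pics/w5f.png',im);cv2.imwrite('pics/w5.png',cv2.resize(im[100:310,130:390],None,fx=2.8,fy=2.8,interpolation=cv2.INTER_CUBIC))
for x,y in((.542,.16),(.526,.16),(.558,.16),(.542,.144),(.542,.176)):print(((proj('wrist',[x,y,.11],P)-[130,100])*2.8).round())
E
```

```text
t: 12.18
position: [0.5423, 0.1605, 0.1651]
tool_rot: [0.102, 0.995, 0.0, -0.0]
wrist_force: [-0.8, 0.9, 0.3]
gripper_width: 0.568
gripper_force: 0.0
(array([0.54228938, 0.16052393, 0.16507521]), array([ 1.01964852e-01,  9.94787992e-01,  4.07776738e-05, -1.35565669e-04])) [ 1.97032268e-01  6.88143734e-02  1.65232931e+00  1.59638892e-04
  1.42068402e+00 -1.16950321e+00]
[343. 321.]
[329. 258.]
[356. 381.]
[278. 333.]
[408. 308.]
```

View pics/w5.png

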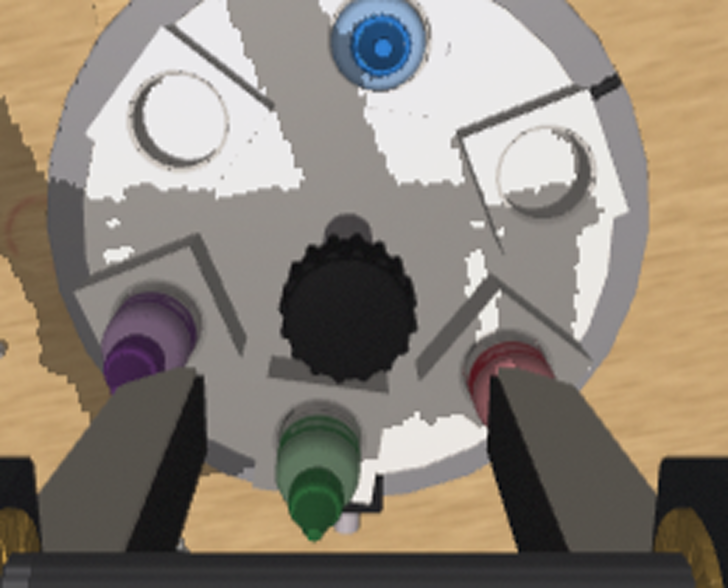

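The knob's top is centred at about (348,314) in the crop, within about 1.5 mm of my estimate. I'll narrow the opening, descend and grip.

```bash
python3 -m jog '[-0.1,0.1,0,0,0,0,130, 0,0,0,0,0,0,130, 0,0,-3,0,0,0,130, 0,0,-3,0,0,0,130, 0,0,-2,0,0,0,130, 0,0,0,0,0,0,130, 0,0,0,0,0,0,130]'
python3 -m jog '[0,0,0,0,0,0,150, 0,0,0,0,0,0,170, 0,0,0,0,0,0,190, 0,0,0,0,0,0,255, 0,0,0,0,0,0,255]' 25
```

```text
t: 13.1
position: [0.5425, 0.1613, 0.0863]
tool_rot: [0.102, 0.995, 0.0, 0.001]
wrist_force: [-0.2, 0.5, 0.6]
gripper_width: 0.49
gripper_force: 0.0
t: 13.72
position: [0.5424, 0.1609, 0.0861]
tool_rot: [0.102, 0.995, 0.0, 0.001]
wrist_force: [-1.0, -1.7, 5.9]
gripper_width: 0.338
gripper_force: 25.0
```

```bash
python3 -m jog '[0,0,0,0,0,-4,255, 0,0,0,0,0,-6,255, 0,0,0,0,0,-6,255, 0,0,0,0,0,-6,255, 0,0,0,0,0,-6,255, 0,0,0,0,0,-6,255, 0,0,0,0,0,-6,255, 0,0,0,0,0,-6,255, 0,0,0,0,0,-4,255, 0,0,0,0,0,-3,255, 0,0,0,0,0,0,255, 0,0,0,0,0,0,255]'
python3 - <<'E'
from h import *
s=r.observe();P=(s['position'],s['tool_rot']);im=r.read_camera('wrist')[:,:,::-1]
cv2.imwrite('pics/w6f.png',im);print(P,s['ft_torque'])
hsv=cv2.cvtColor(im.copy(),cv2.COLOR_BGR2HSV);m=cv2.inRange(hsv,(95,120,40),(125,255,255))
n,l,st,ce=cv2.connectedComponentsWithStats(m)
for i in range(1,n):
    if st[i,4]>60:print(st[i],ray('wrist',ce[i],.09,P).round(4))
print('pred next',[proj('wrist',[.542+.065*np.cos(np.radians(107)),.16+.065*np.sin(np.radians(107)),z],P).round() for z in(.024,.074,.097)])
E
```

```text
t: 15.22
position: [0.5427, 0.1613, 0.0861]
tool_rot: [0.535, 0.845, 0.001, 0.001]
wrist_force: [0.4, 0.4, 5.4]
gripper_width: 0.339
gripper_force: 25.0
(array([0.54266923, 0.16131708, 0.08606518]), array([5.34739434e-01, 8.45016339e-01, 7.73344842e-04, 7.25374889e-04])) [-0.08076749 -0.06018212  0.03667609]
[254 107  33  32 799] [0.5218 0.2228 0.09  ]
pred next [array([266., 118.]), array([270., 123.]), array([273., 126.])]
```

The bottle now reads (0.522, 0.223) against the expected (0.523, 0.222). I'll let go, retreat and check.

```bash
python3 -m jog '[0,0,0,0,0,0,200, 0,0,0,0,0,0,140, 0,0,0,0,0,0,130, 0,0,0,0,0,0,130, 0,0,2,0,0,0,130, 0,0,4,0,0,0,130, 0,0,4,0,0,0,130, -2,0,4,0,0,0,130, 0,0,0,0,0,0,130, 0,0,0,0,0,0,130, 0,0,0,0,0,0,130]'
python3 - <<'E'
from h import *
s=r.observe();P=(s['position'],s['tool_rot']);im=r.read_camera('wrist')[:,:,::-1]
cv2.imwrite('pics/w7.png',cv2.resize(im,None,fx=1.56,fy=1.56));print(P)
print('pred next',[(1.56*proj('wrist',[.523,.222,z],P)).round() for z in(.024,.074,.097)])
E
```

```text
t: 16.65
position: [0.5212, 0.1609, 0.2239]
tool_rot: [0.535, 0.845, -0.001, -0.001]
wrist_force: [0.5, 0.2, -0.2]
gripper_width: 0.485
gripper_force: 0.0
(array([0.52119755, 0.16087663, 0.22391488]), array([ 5.35358871e-01,  8.44624005e-01, -7.71424675e-04, -7.57805054e-04]))
pred next [array([438., 188.]), array([444., 193.]), array([448., 195.])]
```

View pics/w7.png

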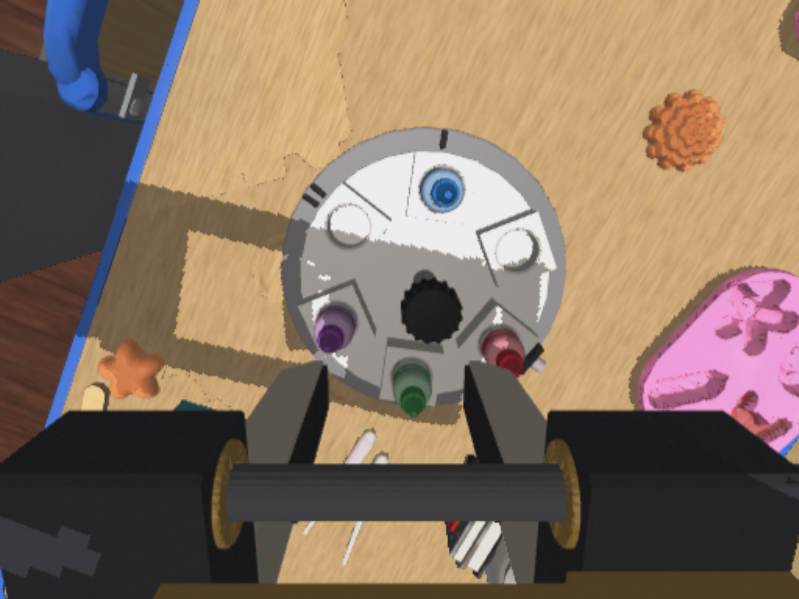

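The blue bottle stands upright at (443,190), right by the single pointer at (444,138). The gripper is clear of everything.

```bash
python3 -c "
from rig import r
print(r.hand_in())"
```

```text
the job is handed in; nothing more can be done
None
```

I pushed the bottle home in the loading pocket, let go, turned the carousel one click clockwise and handed the job in at about 17 s; the last picture shows the bottle upright at the next place with the gripper clear, but the hand-in gave no verdict.

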